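Shim the hold-down clamp and hold it shut

TASK

The stage of the hold-down clamp is set too low for its frame. Fetch steel spacer rings from the compartment tray and stack them over the stage's stud, using only as many as it takes for the frame, when swung down, to bear on the stack instead of dropping onto its own rest; leave the solid disc and any spare ring in the tray and do not disturb the other things on the bench. The frame springs open by itself, so finish with the gripper still holding its grip bar down, firmly clamping the stack.

Things in the scene. Friction and masses are not known exactly. Their poses are not given: they have to be found in the camera images.
- clamp_stand: Fixed clamp stand: grey base plate 175 x 84 x 10 mm (x -55 to +120 mm), upright sleeve 42 mm across, 36 mm high, and two hinge cheeks 85 mm high at the far end. Origin on the bench below the stage's axis; x points from the stage to the hinge, z up. Hinge axis: parallel to y, at x = 90 mm, 73 mm above the bench.
- stage: Round steel stage, 37 mm across, locked at a height that varies: top 44 to 62 mm above the bench. Origin: centre of its top face, on the stand's axis. A stud 10 mm in diameter with a coned tip stands 18 mm up from it. With the frame down on its rest its feet are 65 mm above the bench: that leaves 3 to 21 mm to fill, one ring or two.
- clamp_hinge (a joint): Angle of the frame (rad): 0 = level, down on its rest; 1.65 = fully open, just past upright (start). A spring swings it open: about 2 N at the grip bar hold it down at 0, and it flies open when let go. Near 0, 0.1 rad lifts the feet 9 mm. At 0 the stack is too low; rightly shimmed it stops on the stack about one ring thickness or less above (at most 0.16 rad).
- clamp_frame: Swinging aluminium frame: two rails 27 mm apart that pass either side of the stud, each with a round foot underneath, 90 mm from the hinge, that presses on the rings; beyond them a U-shaped handle with the grip bar. Origin: middle of the hinge axis; -x points along the frame to the grip bar, y is the hinge axis.
- grip_bar (a point): Middle of the grip bar: round steel, 10 mm in diameter, parallel to the hinge axis and 170 mm from it; 55 mm of it is free between the handle's arms, and the opening behind it (toward the hinge) is 34 mm deep. 242 mm above the bench when open, 73 mm when level. It can be gripped from above (it turns in the fingers) and led along its arc.
- spacer_tray: Fixed white tray 212 x 112 x 20 mm, walls and floor 4 mm, divided into 2 x 2 compartments 100 mm (its x) by 50 mm (its y), centred at x = +-52, y = +-27 mm. Origin: centre of its underside. Three compartments hold a ring each, one the solid disc; which is where changes. Finger room is along the tray's x.
- spacer_0: Steel spacer ring (identical to the other two): 38 mm outside diameter, 16 mm bore, 12 mm thick, about 30 g. It lies flat in one of the tray's compartments. Origin: centre of its underside; z is the ring's axis.
- spacer_1: Steel spacer ring (identical to the other two): 38 mm outside diameter, 16 mm bore, 12 mm thick, about 30 g. It lies flat in one of the tray's compartments. Origin: centre of its underside; z is the ring's axis.
- spacer_2: Steel spacer ring (identical to the other two): 38 mm outside diameter, 16 mm bore, 12 mm thick, about 30 g. It lies flat in one of the tray's compartments. Origin: centre of its underside; z is the ring's axis.
- blank: Solid steel disc without a bore, 38 mm across, 12 mm thick, in one compartment; it cannot go over the stud. Leave it in the tray. Origin: centre of its underside.
- bottle_rinse: Bystander: white plastic bottle with a green cap, 46 mm across, 98 mm high. Origin: centre of its underside.
- vial_1: Bystander: small glass vial with a white cap, 27 mm across, 64 mm high. Origin: centre of its underside.
- petri_0: Bystander: lidded petri dish, 62 mm across, 14 mm high. Origin: centre of its underside.
Mind the look-alikes: they are no part of the job. What is shaped like the spacer_0 but green, pink or yellow is not meant.

How it is judged:
On the way:
1. a spacer ring lies flat on the stage over its stud, let go, with the frame open (((horizontal distance between spacer_0 and stage below 0.005 m and z of spacer_0 in the frame of stage below 0.003 m and angle between spacer_0's own z axis and vertical below 0.1 rad and contact force between the fingers and spacer_0 below 0.1 N) or (horizontal distance between spacer_1 and stage below 0.005 m and z of spacer_1 in the frame of stage below 0.003 m and angle between spacer_1's own z axis and vertical below 0.1 rad and contact force between the fingers and spacer_1 below 0.1 N) or (horizontal distance between spacer_2 and stage below 0.005 m and z of spacer_2 in the frame of stage below 0.003 m and angle between spacer_2's own z axis and vertical below 0.1 rad and contact force between the fingers and spacer_2 below 0.1 N)) and value of joint clamp_hinge above 0.8 rad), for 0.2 s.
At the end, for the whole second after the job is handed in: The frame bears (over 2 N) on a ring lying flat within 5 mm of the stud axis, at most 0.16 rad (about one ring thickness) above its rest; every ring is on the stud or in the tray, the solid disc in the tray; the fingers still hold the frame down (over 1 N) (((horizontal distance between spacer_0 and stage below 0.005 m and contact force between clamp_frame and spacer_0 above 2 N and angle between spacer_0's own z axis and vertical below 0.1 rad) or (horizontal distance between spacer_1 and stage below 0.005 m and contact force between clamp_frame and spacer_1 above 2 N and angle between spacer_1's own z axis and vertical below 0.1 rad) or (horizontal distance between spacer_2 and stage below 0.005 m and contact force between clamp_frame and spacer_2 above 2 N and angle between spacer_2's own z axis and vertical below 0.1 rad)) and value of joint clamp_hinge below 0.16 rad and contact force between the fingers and clamp_frame above 1 N and (horizontal distance between spacer_0 and stage below 0.005 m or (x of spacer_0 in the frame of spacer_tray between -0.1 and 0.1 m and y of spacer_0 in the frame of spacer_tray between -0.05 and 0.05 m and height (world z) of spacer_0 below 0.012 m)) and (horizontal distance between spacer_1 and stage below 0.005 m or (x of spacer_1 in the frame of spacer_tray between -0.1 and 0.1 m and y of spacer_1 in the frame of spacer_tray between -0.05 and 0.05 m and height (world z) of spacer_1 below 0.012 m)) and (horizontal distance between spacer_2 and stage below 0.005 m or (x of spacer_2 in the frame of spacer_tray between -0.1 and 0.1 m and y of spacer_2 in the frame of spacer_tray between -0.05 and 0.05 m and height (world z) of spacer_2 below 0.012 m)) and x of blank in the frame of spacer_tray between -0.1 and 0.1 m and y of blank in the frame of spacer_tray between -0.05 and 0.05 m and height (world z) of blank below 0.012 m); the arm keeps its last pose, push and grip.
It fails at once if a bystander (bottle, vial, petri dish) is pushed more than 30 mm or knocked over (distance of any of bottle_rinse, vial_1, petri_0 from where it was at the start of the episode above 0.03 m or angle between any of bottle_rinse, vial_1, petri_0's own z axis and vertical above 0.5 rad).
It also fails if it takes over 72 s, if anything falls off the work surface, if the arm or the gripper's body presses on something with over 40 N, if the wrist force passes 120 N, or if a joint passes its speed limit or range.

ROBOT

A 6-joint arm with a two-finger parallel gripper is mounted at the origin on a cart in front of the work surface, level with it; the furniture and walls round the work are solid. World frame = base frame: x ahead of the robot, y to its left, z up, the work surface at z = 0. Lengths are in m, angles in rad, forces in N, time in s.
With the tool pointing down it reaches from about 0.375 to 0.825 m from the base axis. Payload 5.5 kg.
Tool frame: the origin (TCP) lies midway between the tips of the shut fingers; the grasp point (between the pads) lies 19 mm behind it; z points along the fingers, y is the line along which they close (so a half turn about z gives the same grasp; the last joint's range is limited). The gripper opens to 85 mm and grips with 20 to 120 N. Pads are 22 mm wide; open, the fingers measure 114 mm over their backs; the gripper's body (76 mm by 85 mm) begins 54 mm behind the grasp point. The pads swing forward as they close: fully open they stand 13 mm farther back than shut.
Start: joints at [-1.239, 0.314, -0.047, 1.21, 0, 1.571], TCP at [0.195, -0.567, 0.2] pointing down, gripper open.
Joint ranges: [-2.67, 2.67], [-0.69, 1.73], [-1.03, 1.25], [-2.08, 2.16], [-1.42, 1.45], [-3.14, 3.14]. Speed limits (rad/s): [2.39, 2.39, 3.01, 3.14, 3.14, 3.14].

INTERFACE

Orientations are given as a rotation vector (axis times angle).
In Python, from station import robot, viewer, job gives the robot as it stands. The module is installed in compiled form; this text tells all that it offers.
- The arm moves only by the tool arm_command, never from a script. Its argument "deltas" is one flat list of numbers, 7 for each row, row after row: the turn, a rotation vector about the tool's x, y, z in degrees, then the shift along the tool's x, y, z in m, then the opening, from 0 (shut) to 1 (fully open). A call has 1 to 8 rows; each row shifts and turns the commanded pose from where the row before left it, along the tool's axes as they then stand; what a row does not reach is not made up. A row lasts 1/8 s, in which the tool goes at most 62.5 mm and 10.7 degrees, less where a joint would pass 70% of its speed; a pose out of reach is approached as far as the arm can. A call is refused whole if a number of a shift passes 0.0625 or a number of a turn 10.7, either way. A call with a gripper value outside its range is refused whole. The fingers move at their own pace and stop on an object; "newtons" is the grip in N (left out, the last holds). Time passes only in rows, so rows that do not move let the fingers close. It gives the time, the measured TCP pose, the force, the opening and the grip force at its end, in the units of the state.
- robot.read_state(): the state, without advancing time (a new reading comes with each control period).
- viewer.capture(name): name is "scene" or "top"; returns the picture (384x512x3 uint8, blue, green, red); there is no depth.
- viewer.camera_info(name): a dict with "mtx" (3x3 intrinsics, pixels), "origin" and "rotation" of the camera in the world. Camera axes: x right, y up, looking along -z (the intrinsics and any distortion apply to the point x, -y, -z); pixel columns grow to the right and rows downward; lengths in m; the calibration is good to about 2 mm. A picture is of the moment at which its call begins. camera_info takes no time and is no camera call.
- job.job_done(): hands the job in; it is judged then, once.
The state is a dict: "t": time; "joint_positions": joint angles; "qd": joint speeds; "effort": joint torques, N m; "tcp_pos": TCP position; "ee_rot": TCP orientation; "contact_force": force on the tool from outside, world axes, zero at the start; "ft_torque": the same for the moment, N m; "finger_gap": opening from 0.0 (shut) to 1.0 (fully open); "grasp_force": force on a finger pad.
Only numpy, scipy, OpenCV 4.12 (cv2) and the standard library are available. Lean on these libraries where they do the work, as an engineer would, in place of code of your own. Each camera call takes 0.05 s, during which the arm holds its last target. There are 200 camera calls.

## Working session

There is one attempt and no reset: what is moved stays moved. The work goes in short steps, Python scripts to look and compute and a tool call to move; the robot and the scene stay as the last step left them, time stands still between calls to the robot, and variables do not carry over. Pictures are saved under pics/ and viewed, at most 10 in all, crops included, and the job is handed in when it is done.

Besides the shell and the picture viewer there is one more tool, called after "Request:" by a JSON object that holds its "fn" and its "kwargs". arm_command: Moves the arm, as the interface text tells. Its arguments: {"type":"object","properties":{"deltas":{"type":"array"},"newtons":{"type":"number"}},"required":["deltas"]}

```bash
mkdir -p pics; python3 - <<'E'
from station import robot, viewer, job
import cv2,numpy as np
for n in("scene","top"):
    im=viewer.capture(n);cv2.imwrite(f"pics/{n}0.png",im);i=viewer.camera_info(n);print(n,{k:np.round(v,4).tolist() if not isinstance(v,str) else v for k,v in i.items()})
print(robot.read_state())
E
```

```text
scene {'mtx': [[365.4662, 0.0, 260.4875], [0.0, 365.4662, 188.1998], [0.0, 0.0, 1.0]], 'origin': [0.0894, 0.4386, 0.51], 'rotation': [0.4398, -1.2941, -2.1627]}
top {'mtx': [[429.5713, 0.0, 257.7903], [0.0, 429.5713, 189.6636], [0.0, 0.0, 1.0]], 'origin': [0.4293, -0.1774, 1.1568], 'rotation': [0.0917, -0.1049, -1.5483]}
{'t': 0.1, 'joint_positions': array([-1.23899769e+00,  3.14173162e-01, -4.79453869e-02,  1.21019989e+00,
       -1.89815618e-05,  1.57080307e+00]), 'qd': array([ 0.00098121, -0.00295544,  0.0013897 , -0.00095426, -0.0008934 ,
       -0.00051327]), 'effort': array([-2.64188338e-05, -5.40767777e+01,  3.40541875e+01,  1.11401230e-02,
        6.56506768e-05,  2.38071898e-06]), 'tcp_pos': array([ 0.19526048, -0.56675611,  0.19922489]), 'ee_rot': array([-3.09698354e+00, -5.18542822e-01,  4.24049989e-04]), 'contact_force': array([0.58680597, 0.33583589, 0.54788272]), 'ft_torque': array([ 0.03861903, -0.05025894, -0.00502006]), 'grasp_force': 0.0, 'finger_gap': 1.0009427016816892}
```

View pics/scene0.png

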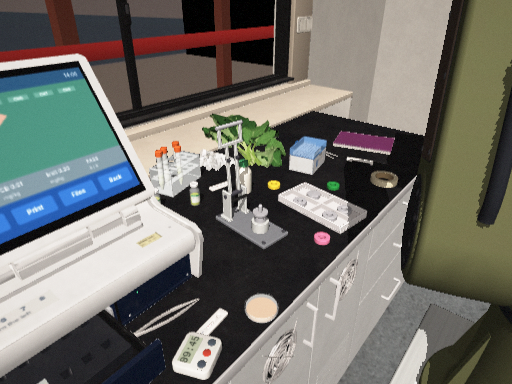

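View pics/top0.png

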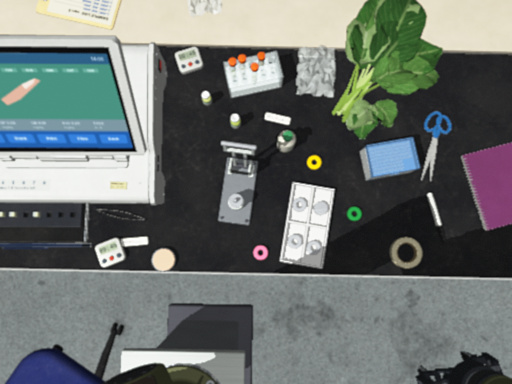

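```bash
python3 - <<'E'
import cv2,numpy as np
a=cv2.imread("pics/top0.png")[132:272,212:342];b=cv2.imread("pics/scene0.png")[115:255,195:375]
cv2.imwrite("pics/c1.png",cv2.resize(a,None,fx=4,fy=4,interpolation=cv2.INTER_CUBIC))
cv2.imwrite("pics/c2.png",cv2.resize(b,None,fx=4.2,fy=4.2,interpolation=cv2.INTER_CUBIC))
E
```

```text
(no output)
```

View pics/c1.png

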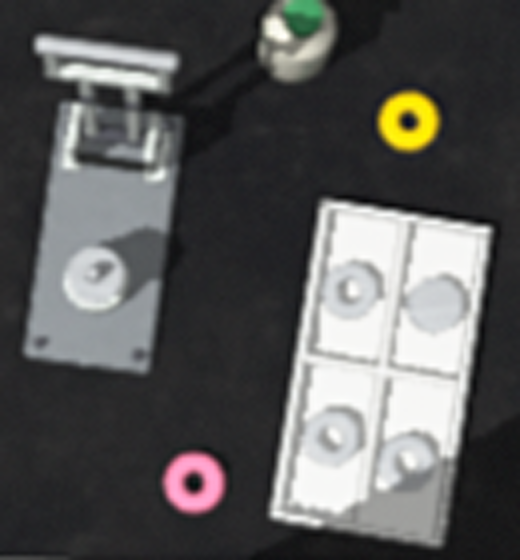

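View pics/c2.png

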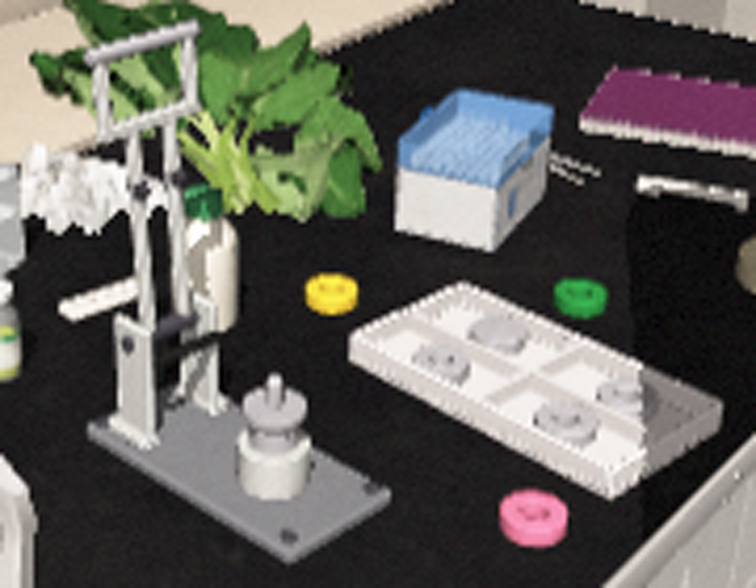

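```bash
cat >h.py <<'E'
import numpy as np,cv2
from scipy.spatial.transform import Rotation as R
from station import viewer
def ray(n,p):
    i=viewer.camera_info(n);p=np.atleast_2d(np.array(p,float));K=np.array(i["mtx"])
    d=np.c_[(p[:,0]-K[0,2])/K[0,0],-(p[:,1]-K[1,2])/K[1,1],-np.ones(len(p))]
    return np.array(i["origin"]),d@R.from_rotvec(i["rotation"]).as_matrix().T
def onz(n,p,z):
    o,d=ray(n,p);return o+d*((z-o[2])/d[:,2])[:,None]
def proj(n,X):
    i=viewer.camera_info(n);K=np.array(i["mtx"]);c=(np.atleast_2d(X)-np.array(i["origin"]))@R.from_rotvec(i["rotation"]).as_matrix()
    return np.c_[K[0,0]*c[:,0]/-c[:,2]+K[0,2],K[1,1]*-c[:,1]/-c[:,2]+K[1,2]]
def c1(p): return (np.atleast_2d(p)+.5)/4-.5+[212,132]
def c2(p): return (np.atleast_2d(p)+.5)/4.2-.5+[195,115]
E
python3 - <<'E'
from h import *
np.set_printoptions(precision=4,suppress=True)
T=onz("top",c1([[322,200],[493,228],[443,545],[272,518]]),.02)
print("tray",T.mean(0),[np.linalg.norm(T[i]-T[i-1]) for i in range(4)])
e=(T[0]+T[1]-T[2]-T[3]);print("tray yaw",np.degrees(np.arctan2(e[1],e[0])))
r=onz("top",c1([[352,289],[333,435],[409,458],[437,303]]),.016);print("rings",r)
r2=onz("scene",c2([[440,358],[565,415],[622,388],[498,331]]),.016);print("rings scene",r2)
B=onz("top",c1([[25,355],[150,372],[183,118],[62,103]]),.01)
print("base",B,[np.linalg.norm(B[i]-B[i-1]) for i in range(4)])
Bs=onz("scene",c2([[88,430],[290,555],[390,493]]),.01);print("base scene",Bs)
e=B[3]+B[2]-B[0]-B[1];e/=np.linalg.norm(e);print("yaw",np.degrees(np.arctan2(e[1],e[0])))
ax=(B[0]+B[1])/2+.055*e;ax2=B.mean(0)-.0325*e;print("axis",ax,ax2)
for z in(.044,.05,.056,.062):
    print(z,onz("top",c1([[95,278]]),z),onz("scene",c2([[275,405]]),z), "stud",onz("scene",c2([[275,377]]),z+.018))
g=onz("top",c1([[106,53]]),.242);print("bar",g,onz("scene",c2([[143,43]]),.242))
for n,p in(("bottle",[292,60]),):print(n,onz("top",c1([p]),.05))
E
```

```text
tray [ 0.4832 -0.3183  0.02  ] [np.float64(0.21285200366997772), np.float64(0.11569715414122256), np.float64(0.21201127051652946), np.float64(0.11293287780270653)]
tray yaw -8.654468864051571
rings [[ 0.5375 -0.2979  0.016 ]
 [ 0.4405 -0.2861  0.016 ]
 [ 0.4264 -0.3364  0.016 ]
 [ 0.5293 -0.3547  0.016 ]]
rings scene [[ 0.5335 -0.2926  0.016 ]
 [ 0.438  -0.2837  0.016 ]
 [ 0.4262 -0.3341  0.016 ]
 [ 0.5236 -0.3469  0.016 ]]
base [[ 0.4894 -0.0809  0.01  ]
 [ 0.4798 -0.1644  0.01  ]
 [ 0.6521 -0.183   0.01  ]
 [ 0.6607 -0.1007  0.01  ]] [np.float64(0.1724056109458643), np.float64(0.0840360935613482), np.float64(0.17331434275534235), np.float64(0.08275310645165522)]
base scene [[ 0.6532 -0.0953  0.01  ]
 [ 0.4859 -0.0772  0.01  ]
 [ 0.4775 -0.1572  0.01  ]]
yaw -6.359110932854893
axis [ 0.5393 -0.1288  0.01  ] [ 0.5382 -0.1286  0.01  ]
0.044 [[ 0.5385 -0.1277  0.044 ]] [[ 0.5515 -0.1458  0.044 ]] stud [[ 0.5523 -0.1465  0.062 ]]
0.05 [[ 0.538 -0.128  0.05 ]] [[ 0.5455 -0.1382  0.05  ]] stud [[ 0.5461 -0.1386  0.068 ]]
0.056 [[ 0.5374 -0.1282  0.056 ]] [[ 0.5396 -0.1307  0.056 ]] stud [[ 0.5399 -0.1308  0.074 ]]
0.062 [[ 0.5368 -0.1285  0.062 ]] [[ 0.5336 -0.1232  0.062 ]] stud [[ 0.5337 -0.1229  0.08  ]]
bar [[ 0.642  -0.1393  0.242 ]] [[ 0.6387 -0.1375  0.242 ]]
bottle [[ 0.6847 -0.2537  0.05  ]]
```

Top view: stand at left, stage at crop (95,278). The tray's solid disc is top right (437,303), and the rings are at (352,289), (333,435) and (409,458). Stage top is about 58–60 mm, so one ring is enough. I'll fetch the ring near (0.4405, -0.286).

Request:
{"fn": "arm_command", "kwargs": {"deltas": [0,0,-10.39,0,0,0,0.65,0,0,-10.39,0,0,0,0.65,0,0,-10.39,0,0,0,0.65,0,0,-10.39,0,0,0,0.65,0,0,-10.39,0,0,0,0.65,0,0,-10.39,0,0,0,0.65], "newtons": 40}}

```text
t: 0.85
tcp_pos: [0.1953, -0.5669, 0.1995]
ee_rot: [-2.376, -2.054, -0.001]
contact_force: [0.6, -0.8, 0.2]
finger_gap: 0.649
grasp_force: 0.0
```

Request:
{"fn": "arm_command", "kwargs": {"deltas": [0,0,0,0.0393,0.025,0.008,0.65,0,0,0,0.0393,0.025,0.008,0.65,0,0,0,0.0393,0.025,0.008,0.65,0,0,0,0.0393,0.025,0.008,0.65,0,0,0,0.0393,0.025,0.008,0.65,0,0,0,0.0393,0.025,0.008,0.65,0,0,0,0.0393,0.025,0.008,0.65,0,0,0,0.0393,0.025,0.008,0.65]}}

```text
t: 1.85
tcp_pos: [0.4411, -0.2852, 0.1355]
ee_rot: [-2.382, -2.047, 0.0]
contact_force: [0.1, -0.6, 0.1]
finger_gap: 0.653
grasp_force: 0.0
```

```bash
cat >>h.py <<'E'
def plan(xyz,yaw):
    from station import robot
    s=robot.read_state();M=R.from_rotvec(s["ee_rot"]).as_matrix();th=np.degrees(np.arctan2(M[1,1],M[0,1]))
    Y=np.radians(yaw);y=np.array([np.cos(Y),np.sin(Y),0]);z=np.array([0,0,-1.]);W=np.c_[np.cross(y,z),y,z]
    print("t",round(s["t"],2),"tcp",s["tcp_pos"].round(4),"yaw %.2f"%th,"turn now(tool)",R.from_matrix(M.T@W).as_rotvec(degrees=True).round(2),
      "shift now-axes",(M.T@(np.array(xyz)-s["tcp_pos"])).round(4),"F",s["contact_force"].round(1),"gap",round(s["finger_gap"],3),"grasp",round(s["grasp_force"],1))
E
python3 -c "
from h import *
plan([.4405,-.286,.003],-8.65)"
```

```text
t 1.85 tcp [ 0.4411 -0.2852  0.1355] yaw -8.65 turn now(tool) [-0.02 -0.01 -0.  ] shift now-axes [-0.0009 -0.0004  0.1325] F [ 0.1 -0.6  0.1] gap 0.653 grasp 0.0
```

Request:
{"fn": "arm_command", "kwargs": {"deltas": [0,0,0,-0.0009,-0.0004,0.025,0.65,0,0,0,0,0,0.025,0.65,0,0,0,0,0,0.025,0.65,0,0,0,0,0,0.025,0.65,0,0,0,0,0,0.02,0.65,0,0,0,0,0,0.011,0.65,0,0,0,0,0,0,0.65]}}

```text
t: 2.72
tcp_pos: [0.4392, -0.2869, 0.0043]
ee_rot: [-2.381, -2.047, 0.001]
contact_force: [-0.3, -0.3, -0.3]
finger_gap: 0.647
grasp_force: 0.0
```

Request:
{"fn": "arm_command", "kwargs": {"deltas": [0,0,0,0,0,0,0.3,0,0,0,0,0,0,0.3,0,0,0,0,0,0,0.3,0,0,0,0,0,0,0.3,0,0,0,0,0,0,0.3]}}

```text
t: 3.35
tcp_pos: [0.44, -0.2874, 0.0051]
ee_rot: [2.383, 2.048, 0.0]
contact_force: [-0.8, -0.1, 0.1]
finger_gap: 0.303
grasp_force: 0.0
```

```bash
python3 - <<'E'
from h import *
b=viewer.capture("scene")[150:250,270:380]
cv2.imwrite("pics/c3.png",cv2.resize(b,None,fx=5,fy=5,interpolation=cv2.INTER_CUBIC))
E
```

```text
(no output)
```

View pics/c3.png

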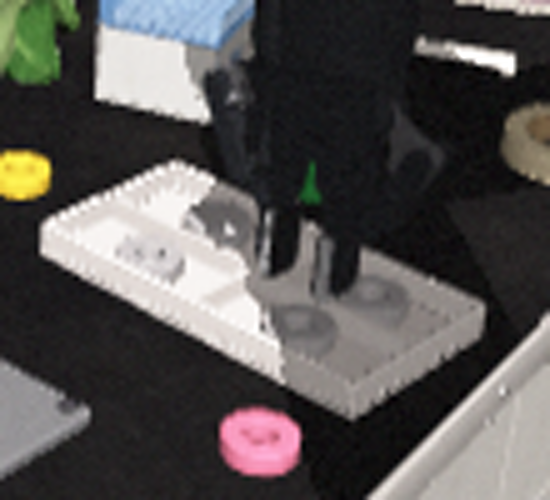

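```bash
python3 - <<'E'
from h import *
np.set_printoptions(precision=4,suppress=True)
from station import robot
p=robot.read_state()["tcp_pos"];print(proj("scene",p),proj("top",p))
c=lambda p:(np.atleast_2d(p)+.5)/5-.5+[270,150]
print(onz("scene",c([[305,325],[378,295],[228,228],[150,258]]),.016)); print(onz("scene",c([[268,277],[345,295]]),.02))
E
```

```text
[[328.7352 216.2048]] [[294.9492 240.6139]]
[[ 0.4325 -0.2812  0.016 ]
 [ 0.4175 -0.331   0.016 ]
 [ 0.5141 -0.3419  0.016 ]
 [ 0.5291 -0.287   0.016 ]]
[[ 0.4675 -0.3042  0.02  ]
 [ 0.4279 -0.3139  0.02  ]]
```

The ring is still in place at crop (305,325). The fingertips, at about (268,277) and (345,295), look higher than the TCP reading suggests, and the ring was missed. I'll reopen and probe downward gently.

Request:
{"fn": "arm_command", "kwargs": {"deltas": [0,0,0,0,0,0,0.65,0,0,0,0,0,0,0.65,0,0,0,0,0,0,0.65,0,0,0,0,0,0.002,0.65,0,0,0,0,0,0.002,0.65,0,0,0,0,0,0,0.65]}}

```text
t: 4.15
tcp_pos: [0.4397, -0.2872, 0.0007]
ee_rot: [-2.382, -2.047, 0.0]
contact_force: [0.8, 0.6, 0.7]
finger_gap: 0.644
grasp_force: 0.0
```

```bash
python3 - <<'E'
from h import *
b=viewer.capture("scene")[170:240,290:370].astype(float)
b=255*(b/255)**.5
cv2.imwrite("pics/c4.png",cv2.resize(b.astype('uint8'),None,fx=8,fy=8,interpolation=cv2.INTER_CUBIC))
plan([.44,-.287,0],-8.65)
E
```

```text
t 4.2 tcp [ 0.4398 -0.2872  0.0008] yaw -8.65 turn now(tool) [-0.02 -0.01  0.  ] shift now-axes [0.0003 0.0002 0.0008] F [-0.8  0.6 -0.1] gap 0.648 grasp 0.0
```

View pics/c4.png

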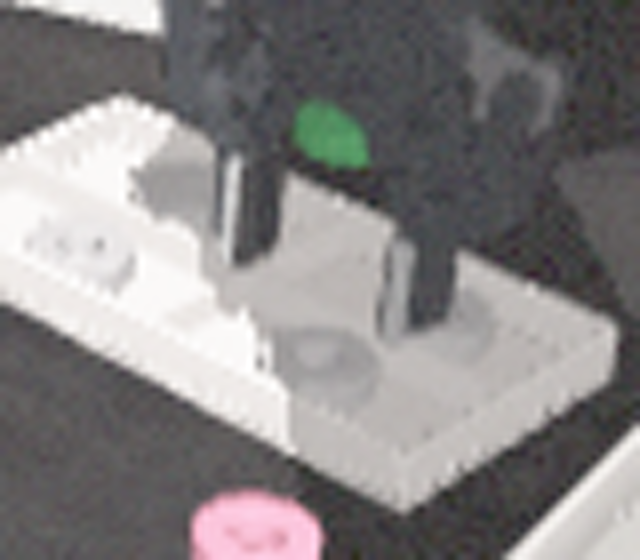

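```bash
python3 - <<'E'
from h import *
np.set_printoptions(precision=4,suppress=True)
c=lambda p:(np.atleast_2d(p)+.5)/8-.5+[290,170]
print(proj("scene",[[.4405,-.286,.016],[.44,-.287,.0],[.44,-.287,.02],[.44,-.287,.04]]),c([[325,362],[335,297],[250,265],[420,330]]))
u=np.array([.9886,-.1504,0])
for z in(.005,.02,.03):
    a=onz("scene",c([[250,265],[420,330]]),z);d=a[0]-a[1];print(z,a.mean(0),d@u,d@[.1504,.9886,0])
im=viewer.capture("top");cv2.imwrite("pics/t5.png",cv2.resize(im[140:290,215:375],None,fx=3.7,fy=3.7,interpolation=cv2.INTER_CUBIC))
E
```

```text
[[328.7207 212.7217]
 [328.4561 217.9283]
 [329.2504 211.288 ]
 [330.0612 204.5095]] [[330.1875 214.8125]
 [331.4375 206.6875]
 [320.8125 202.6875]
 [342.0625 210.8125]]
0.005 [ 0.4581 -0.3331  0.005 ] 0.06356514963922359 0.009089812272445156
0.02 [ 0.4472 -0.3102  0.02  ] 0.06167693339927685 0.008819797472695448
0.03 [ 0.4399 -0.2949  0.03  ] 0.06041812257264564 0.008639787606195598
```

View pics/t5.png

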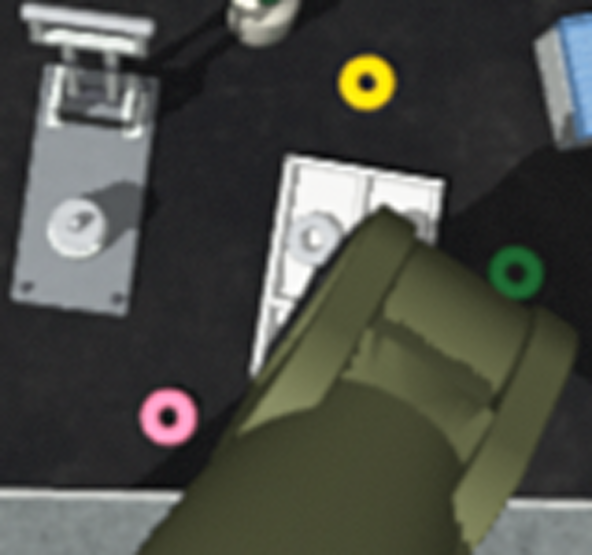

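The fingers straddle the ring with the tips clearly above it and no contact. I'll keep probing down.

Request:
{"fn": "arm_command", "kwargs": {"deltas": [0,0,0,0,0,0.002,0.65,0,0,0,0,0,0.002,0.65,0,0,0,0,0,0.002,0.65,0,0,0,0,0,0,0.65]}}

```text
t: 4.75
tcp_pos: [0.4397, -0.2872, -0.0052]
ee_rot: [-2.382, -2.047, 0.0]
contact_force: [-0.5, 0.6, -0.8]
finger_gap: 0.648
grasp_force: 0.0
```

Request:
{"fn": "arm_command", "kwargs": {"deltas": [0,0,0,0,0,0.002,0.65,0,0,0,0,0,0.002,0.65,0,0,0,0,0,0,0.65]}}

```text
t: 5.12
tcp_pos: [0.4398, -0.2872, -0.0092]
ee_rot: [-2.382, -2.047, 0.0]
contact_force: [-0.2, 0.4, -0.1]
finger_gap: 0.652
grasp_force: 0.0
```

Request:
{"fn": "arm_command", "kwargs": {"deltas": [0,0,0,0,0,0.002,0.65,0,0,0,0,0,0.002,0.65,0,0,0,0,0,0,0.65]}}

```text
t: 5.5
tcp_pos: [0.4398, -0.2873, -0.0132]
ee_rot: [-2.382, -2.047, 0.0]
contact_force: [0.5, -0.1, -0.7]
finger_gap: 0.645
grasp_force: 0.0
```

Request:
{"fn": "arm_command", "kwargs": {"deltas": [0,0,0,0,0,0.002,0.65,0,0,0,0,0,0.002,0.65,0,0,0,0,0,0.002,0.65,0,0,0,0,0,0,0.65]}}

```text
t: 6.0
tcp_pos: [0.4398, -0.2872, -0.0192]
ee_rot: [-2.382, -2.047, 0.0]
contact_force: [-0.1, 0.5, 1.1]
finger_gap: 0.655
grasp_force: 0.0
```

Request:
{"fn": "arm_command", "kwargs": {"deltas": [0,0,0,0,0,0.002,0.65,0,0,0,0,0,0.002,0.65,0,0,0,0,0,0,0.65]}}

```text
t: 6.38
tcp_pos: [0.4397, -0.2872, -0.0232]
ee_rot: [-2.382, -2.047, 0.0]
contact_force: [-0.1, -0.5, -0.4]
finger_gap: 0.649
grasp_force: 0.0
```

Request:
{"fn": "arm_command", "kwargs": {"deltas": [0,0,0,0,0,0.002,0.65,0,0,0,0,0,0.001,0.65,0,0,0,0,0,0,0.65]}}

```text
t: 6.75
tcp_pos: [0.4398, -0.2873, -0.0261]
ee_rot: [-2.382, -2.047, 0.0]
contact_force: [-0.1, 0.1, 0.0]
finger_gap: 0.652
grasp_force: 0.0
```

Request:
{"fn": "arm_command", "kwargs": {"deltas": [0,0,0,0,0,0.002,0.65,0,0,0,0,0,0,0.65]}}

```text
t: 7.0
tcp_pos: [0.4398, -0.2873, -0.0282]
ee_rot: [-2.382, -2.048, 0.0]
contact_force: [-0.4, -0.2, 0.5]
finger_gap: 0.651
grasp_force: 0.0
```

```bash
python3 - <<'E'
from h import *
b=viewer.capture("scene")[170:240,290:370].astype(float)
b=255*(b/255)**.5
cv2.imwrite("pics/c6.png",cv2.resize(b.astype('uint8'),None,fx=8,fy=8,interpolation=cv2.INTER_CUBIC))
plan([.44,-.287,0],-8.65)
E
```

```text
t 7.05 tcp [ 0.4398 -0.2873 -0.0281] yaw -8.65 turn now(tool) [-0.01 -0.01 -0.  ] shift now-axes [ 0.0003  0.0001 -0.0281] F [ 0.7 -0.5  0.3] gap 0.652 grasp 0.0
```

View pics/c6.png

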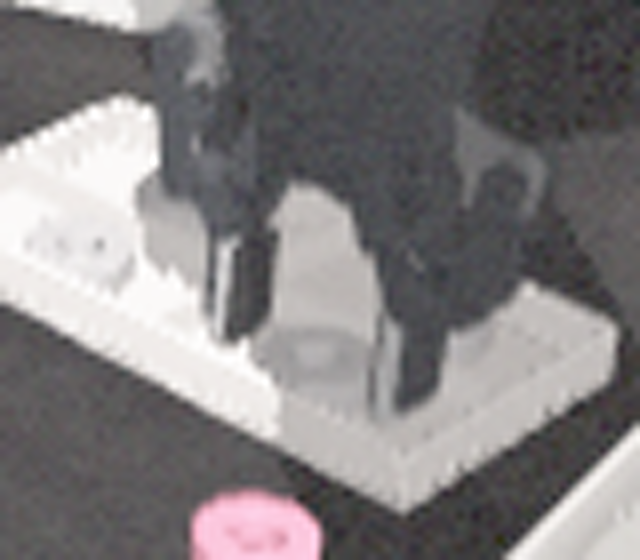

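The fingers now straddle the ring: tips at crop (240,340) and (410,412), ring at (320,352). The real fingertips sit about 30 mm above the reported TCP, so I'll use that offset from here on. Closing now.

Request:
{"fn": "arm_command", "kwargs": {"deltas": [0,0,0,0,0,0,0.3,0,0,0,0,0,0,0.3,0,0,0,0,0,0,0.3,0,0,0,0,0,0,0.3,0,0,0,0,0,0,0.3]}}

```text
t: 7.68
tcp_pos: [0.44, -0.2874, -0.0277]
ee_rot: [2.382, 2.047, 0.0]
contact_force: [-1.6, 1.2, 5.5]
finger_gap: 0.414
grasp_force: 40.1
```

Request:
{"fn": "arm_command", "kwargs": {"deltas": [0,0,0,0,0,-0.01,0.3,0,0,0,0,0,-0.03,0.3,0,0,0,0,0,-0.03,0.3,0,0,0,0.03,0.0126,-0.0227,0.3,0,0,0,0.04,0.02,0,0.3,0,0,0,0.04,0.02,0,0.3,0,0,0,0.04,0.015,0,0.3,0,0,0,0.0209,0.005,0,0.3]}}

```text
t: 8.68
tcp_pos: [0.5386, -0.1275, 0.0652]
ee_rot: [2.38, 2.05, 0.001]
contact_force: [-0.6, -0.1, 0.2]
finger_gap: 0.416
grasp_force: 40.1
```

Request:
{"fn": "arm_command", "kwargs": {"deltas": [0,0,0,0,0,0,0.3,0,0,0,0,0,0,0.3]}}

```text
t: 8.93
tcp_pos: [0.5371, -0.1298, 0.0648]
ee_rot: [2.383, 2.047, -0.001]
contact_force: [0.1, 0.4, 0.2]
finger_gap: 0.416
grasp_force: 40.1
```

```bash
python3 - <<'E'
from h import *
plan([.5375,-.1295,.0275],-8.65)
a=viewer.capture("scene");b=viewer.capture("top")
cv2.imwrite("pics/s7.png",a);cv2.imwrite("pics/t7.png",b)
A=cv2.resize(a[150:250,205:305],(600,600),interpolation=cv2.INTER_CUBIC)
cv2.imwrite("pics/c7.png",A)
E
```

```text
t 8.93 tcp [ 0.5371 -0.1298  0.0648] yaw -8.66 turn now(tool) [-0.01  0.03 -0.01] shift now-axes [0.0004 0.0004 0.0373] F [0.1 0.4 0.2] gap 0.416 grasp 40.1
```

View pics/c7.png

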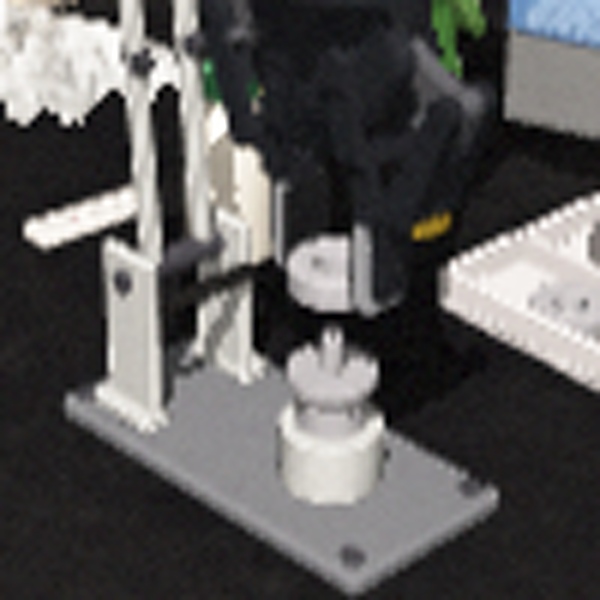

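Ring held level over the stage. Disc spans x 288–378 at about y 370, ring left edge about 285, bore near (322,262). I'll check the alignment numerically.

```bash
python3 - <<'E'
from h import *
np.set_printoptions(precision=4,suppress=True,linewidth=200)
g=cv2.cvtColor(cv2.imread("pics/s7.png"),cv2.COLOR_BGR2GRAY)
print(g[186:204,250:270])
print(g[203:222,250:272])
c=lambda p:(np.atleast_2d(p)+.5)/6-.5+[205,150]
print("stage",onz("scene",c([[333,369]]),.059),"ring332",onz("scene",c([[332,263],[322,262]]),.1088))
print(proj("scene",[[.538,-.1285,.059],[.538,-.1285,.1088]]))
g=cv2.cvtColor(cv2.imread("pics/t7.png"),cv2.COLOR_BGR2GRAY);cv2.imwrite("pics/t7c.png",cv2.resize(g[160:225,205:290],None,fx=7,fy=7,interpolation=cv2.INTER_CUBIC))
E
```

```text
[[ 96 158  56  32  27  24  23  26  24  29  14  15   9  19  37  34  34  32  31  35]
 [ 94 163  55  29  26  27  27  28  28  29  13  15  17  19  92  71  47  29  25  30]
 [ 93 160  59  28  26  24  29  31  32  24   8  11  14  30 161 137  81  22  34  27]
 [104 160  57  27  25  26  54  63 122 128 111 109 124  61 159 157 104  28  33  27]
 [131 159  55  26  54 115 137 150 216 217 203 204 216 109 163 158 120  35  35  36]
 [139 159  59  62 140 205 202 206 209 208 210 210 209 117 162 159 148  33  33  30]
 [105 162  59 142 204 200 200 188 197 209 205 210 211 118 159 157 124  35  34  31]
 [ 21 148  78 203 207 202 197 137 153 186 196 203 196 102 163 158 128  38  31  30]
 [ 15  52  89 201 211 205 199 159 169 182 193 199 190  96 159 159 123  43  36  33]
 [ 18  15  35 176 204 210 202 201 196 186 200 199 191  91 160 159 123  36  37  34]
 [ 16  16  23 139 178 207 203 210 213 210 212 211 209  77 162 156 122  38  37  31]
 [ 18   7  23 135 154 174 190 212 219 220 224 219 215 108 161 159 126  35  39  31]
 [ 11  13  18 119 157 173 185 191 200 209 205 204 199 103 162 160 127  33  32  26]
 [  6  14  16  53 140
[... 1564 characters left out ...]
  13  13  13]
 [141 141 141 145 110 157 162 175 185 180 185 186 175 169 154 115  52  16  16  17  17  14]
 [140 141 156 179 103  96 132 150 151 152 156 161 140 126 122  94  81  43  18  12  16  13]
 [142 150 201 226 122 115 174 183 143 146 146 142 144 110 154 101  99  91  59  11  14  13]
 [141 171 229 228 149 152 168 183 190 194 194 191 188 133 158 127 131 162 158  10  17  13]
 [141 172 227 228 174 152 171 184 193 192 194 192 188 174 155 135 201 227 225  18  21  28]
 [143 119 227 229 195 174 176 181 192 193 195 192 188 175 171 179 228 226 207  87  52  26]]
stage [[ 0.5365 -0.1268  0.059 ]] ring332 [[ 0.5341 -0.1223  0.1088]
 [ 0.5375 -0.1205  0.1088]]
[[260.0443 210.5695]
 [260.2945 191.8601]]
```

Request:
{"fn": "arm_command", "kwargs": {"deltas": [0,0,0,0.0002,0.001,0.01,0.3,0,0,0,0,0,0.006,0.3,0,0,0,0,0,0.003,0.3,0,0,0,0,0,0.003,0.3,0,0,0,0,0,0,0.3]}}

```text
t: 9.65
tcp_pos: [0.5383, -0.1292, 0.0425]
ee_rot: [-2.382, -2.047, 0.0]
contact_force: [0.2, 0.6, 0.1]
finger_gap: 0.416
grasp_force: 40.1
```

Request:
{"fn": "arm_command", "kwargs": {"deltas": [0,0,0,0,0,0.003,0.3,0,0,0,0,0,0,0.3]}}

```text
t: 9.9
tcp_pos: [0.5383, -0.1292, 0.0396]
ee_rot: [-2.382, -2.048, 0.0]
contact_force: [0.2, -0.5, -1.2]
finger_gap: 0.412
grasp_force: 40.1
```

Request:
{"fn": "arm_command", "kwargs": {"deltas": [0,0,0,0,0,0.002,0.3,0,0,0,0,0,0.002,0.3,0,0,0,0,0,0.002,0.3,0,0,0,0,0,0,0.3]}}

```text
t: 10.4
tcp_pos: [0.5383, -0.1292, 0.0335]
ee_rot: [-2.382, -2.047, 0.0]
contact_force: [-0.1, -0.1, -0.2]
finger_gap: 0.414
grasp_force: 40.1
```

Request:
{"fn": "arm_command", "kwargs": {"deltas": [0,0,0,0,0,0.001,0.3,0,0,0,0,0,0.001,0.3,0,0,0,0,0,0,0.3]}}

```text
t: 10.78
tcp_pos: [0.5383, -0.1292, 0.0316]
ee_rot: [-2.382, -2.048, 0.0]
contact_force: [1.1, -0.5, -0.3]
finger_gap: 0.415
grasp_force: 40.1
```

Request:
{"fn": "arm_command", "kwargs": {"deltas": [0,0,0,0,0,0.001,0.3,0,0,0,0,0,0.001,0.3,0,0,0,0,0,0,0.3]}}

```text
t: 11.15
tcp_pos: [0.5383, -0.1293, 0.0296]
ee_rot: [-2.383, -2.047, 0.0]
contact_force: [0.1, -0.5, -0.9]
finger_gap: 0.409
grasp_force: 40.1
```

Request:
{"fn": "arm_command", "kwargs": {"deltas": [0,0,0,0,0,0.001,0.3,0,0,0,0,0,0.001,0.3,0,0,0,0,0,0,0.3]}}

```text
t: 11.52
tcp_pos: [0.5386, -0.1293, 0.0288]
ee_rot: [2.382, 2.047, 0.001]
contact_force: [-3.0, 1.7, 10.1]
finger_gap: 0.417
grasp_force: 41.0
```

Seated at about 0.060 m, which matches the estimated stage height. Releasing.

Request:
{"fn": "arm_command", "kwargs": {"deltas": [0,0,0,0,0,-0.001,0.3,0,0,0,0,0,0,0.65,0,0,0,0,0,0,0.65,0,0,0,0,0,0,0.65,0,0,0,0,0,0,0.65,0,0,0,0,0,-0.01,0.65,0,0,0,0,0,-0.03,0.65,0,0,0,0,0,-0.04,0.65]}}

```text
t: 12.52
tcp_pos: [0.5376, -0.1291, 0.1094]
ee_rot: [-2.382, -2.047, 0.002]
contact_force: [0.1, -0.8, 1.3]
finger_gap: 0.656
grasp_force: 0.0
```

Request:
{"fn": "arm_command", "kwargs": {"deltas": [0,0,0,0,-0.04,-0.04,0.65,0,0,0,0,-0.04,-0.05,0.65,0,0,0,0,0,-0.05,0.65,0,0,0,0,0,-0.05,0.65]}}

```text
t: 13.02
tcp_pos: [0.4596, -0.1172, 0.3002]
ee_rot: [2.382, 2.047, 0.002]
contact_force: [0.3, 0.4, -1.0]
finger_gap: 0.652
grasp_force: 0.0
```

```bash
python3 - <<'E'
from h import *
b=viewer.capture("top")
a=viewer.capture("scene");cv2.imwrite("pics/s8.png",a)
A=cv2.resize(a[115:235,200:300],(500,600),interpolation=cv2.INTER_CUBIC)
B=cv2.resize(b[155:215,215:245],(300,600),interpolation=cv2.INTER_CUBIC)
cv2.imwrite("pics/c8.png",np.hstack([A,B]))
plan([.642,-.139,.25],-6.4)
E
```

```text
t 13.12 tcp [ 0.4628 -0.1181  0.304 ] yaw -8.65 turn now(tool) [ 0.57  0.07 -2.25] shift now-axes [0.0063 0.1798 0.0558] F [ 1.5 -0.1 -1.2] gap 0.649 grasp 0.0
```

View pics/c8.png

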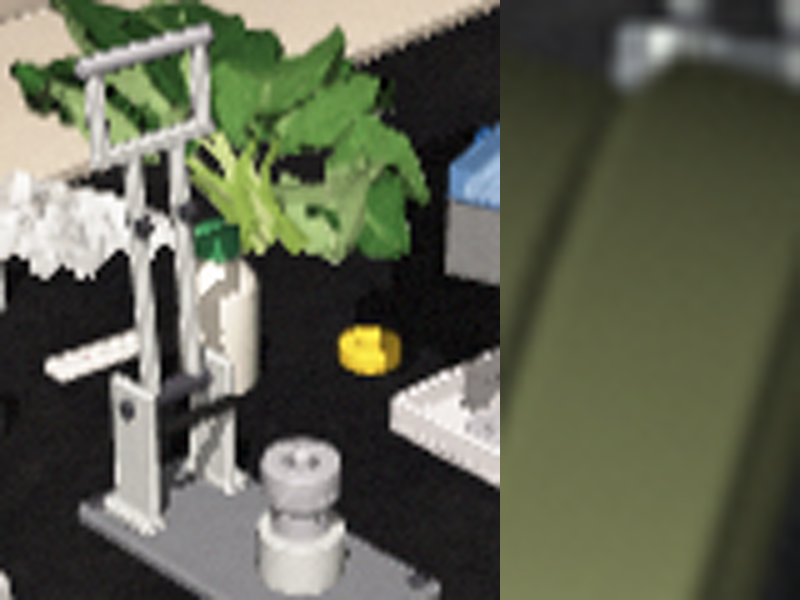

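Ring lies flat over the stud at crop (300,470). Next I go above the grip bar.

Request:
{"fn": "arm_command", "kwargs": {"deltas": [0.4,0,-2.25,0,0,0,0.65,0,0,0,-0.0017,0.04,0,0.65,0,0,0,0,0.05,0,0.65,0,0,0,0,0.05,0,0.65,0,0,0,0,0.0395,0,0.65,0,0,0,0,0,0,0.65,0,0,0,0,0,0,0.65]}}

```text
t: 14.0
tcp_pos: [0.6377, -0.139, 0.2959]
ee_rot: [-2.337, -2.09, 0.008]
contact_force: [-0.1, -0.3, 0.2]
finger_gap: 0.65
grasp_force: 0.0
```

```bash
python3 -c "
from h import *
plan([.641,-.1398,.197],-6.4)"
```

```text
t 14.0 tcp [ 0.6377 -0.139   0.2959] yaw -6.40 turn now(tool) [-0.47 -0.01  0.  ] shift now-axes [-0.0005  0.0042  0.0989] F [-0.1 -0.3  0.2] gap 0.65 grasp 0.0
```

Request:
{"fn": "arm_command", "kwargs": {"deltas": [-0.47,0,0,-0.0005,0.0035,0.02,0.65,0,0,0,0,0,0.025,0.65,0,0,0,0,0,0.025,0.65,0,0,0,0,0,0.02,0.65,0,0,0,0,0,0.009,0.65,0,0,0,0,0,0,0.65]}}

```text
t: 14.75
tcp_pos: [0.641, -0.1399, 0.1977]
ee_rot: [2.342, 2.093, 0.001]
contact_force: [0.6, 0.2, 0.2]
finger_gap: 0.65
grasp_force: 0.0
```

```bash
python3 -c "
from h import *
plan([.641,-.1398,.197],-6.4)"
```

```text
t 14.75 tcp [ 0.641  -0.1399  0.1977] yaw -6.41 turn now(tool) [ 0.06 -0.01 -0.01] shift now-axes [ 0.0001 -0.      0.0007] F [0.6 0.2 0.2] gap 0.65 grasp 0.0
```

Close on the bar.

Request:
{"fn": "arm_command", "kwargs": {"deltas": [0,0,0,0,0,0,0,0,0,0,0,0,0,0,0,0,0,0,0,0,0,0,0,0,0,0,0,0,0,0,0,0,0,0,0,0,0,0,0,0,0,0,0,0,0,0,0,0,0], "newtons": 40}}

```text
t: 15.62
tcp_pos: [0.6421, -0.14, 0.1981]
ee_rot: [2.341, 2.093, 0.002]
contact_force: [-1.9, 0.6, 5.8]
finger_gap: 0.099
grasp_force: 39.2
```

```bash
python3 -c "
import numpy as np
q=np.r_[1.65,np.arange(1.55,.04,-.1)]
d=np.diff(np.c_[-.17*np.cos(q),-.17*np.sin(q)],axis=0)
for a,b in zip(q[1:],d.round(4)):print(round(a,2),b)"
```

```text
1.55 [-0.017  -0.0005]
1.45 [-0.017   0.0012]
1.35 [-0.0167  0.0029]
1.25 [-0.0164  0.0045]
1.15 [-0.0158  0.0062]
1.05 [-0.0151  0.0077]
0.95 [-0.0143  0.0092]
0.85 [-0.0133  0.0106]
0.75 [-0.0122  0.0118]
0.65 [-0.0109  0.013 ]
0.55 [-0.0096  0.014 ]
0.45 [-0.0081  0.0149]
0.35 [-0.0066  0.0157]
0.25 [-0.005   0.0162]
0.15 [-0.0034  0.0167]
0.05 [-0.0017  0.0169]
```

Request:
{"fn": "arm_command", "kwargs": {"deltas": [0,0,0,0,-0.017,-0.0005,0,0,0,0,0,-0.017,0.0012,0,0,0,0,0,-0.0167,0.0029,0,0,0,0,0,-0.0164,0.0045,0,0,0,0,0,0,0,0]}}

```text
t: 16.25
tcp_pos: [0.5749, -0.1323, 0.1899]
ee_rot: [2.341, 2.093, 0.003]
contact_force: [-1.3, 0.3, 5.7]
finger_gap: 0.095
grasp_force: 40.6
```

Request:
{"fn": "arm_command", "kwargs": {"deltas": [0,0,0,0,-0.0158,0.0062,0,0,0,0,0,-0.0151,0.0077,0,0,0,0,0,-0.0143,0.0092,0,0,0,0,0,-0.0133,0.0106,0,0,0,0,0,0,0,0]}}

```text
t: 16.88
tcp_pos: [0.5165, -0.1257, 0.155]
ee_rot: [-2.342, -2.094, -0.001]
contact_force: [0.1, 1.0, 3.5]
finger_gap: 0.096
grasp_force: 41.5
```

Request:
{"fn": "arm_command", "kwargs": {"deltas": [0,0,0,0,-0.0122,0.0118,0,0,0,0,0,-0.0109,0.013,0,0,0,0,0,-0.0096,0.014,0,0,0,0,0,-0.0081,0.0149,0,0,0,0,0,0,0,0]}}

```text
t: 17.5
tcp_pos: [0.4765, -0.1211, 0.1012]
ee_rot: [-2.342, -2.094, -0.001]
contact_force: [-0.2, 1.5, 2.6]
finger_gap: 0.097
grasp_force: 42.7
```

Request:
{"fn": "arm_command", "kwargs": {"deltas": [0,0,0,0,-0.0066,0.0157,0,0,0,0,0,-0.005,0.0162,0,0,0,0,0,-0.0034,0.0167,0,0,0,0,0,0,0,0], "newtons": 70}}

```text
t: 18.0
tcp_pos: [0.4613, -0.1194, 0.0526]
ee_rot: [-2.341, -2.093, -0.0]
contact_force: [-1.2, 1.9, 1.4]
finger_gap: 0.084
grasp_force: 70.6
```

Request:
{"fn": "arm_command", "kwargs": {"deltas": [0,0,0,0,-0.0006,0.004,0,0,0,0,0,-0.0005,0.004,0,0,0,0,0,0,0,0]}}

```text
t: 18.38
tcp_pos: [0.4604, -0.1193, 0.0449]
ee_rot: [-2.342, -2.094, -0.001]
contact_force: [-3.9, 2.7, 2.2]
finger_gap: 0.084
grasp_force: 70.7
```

Request:
{"fn": "arm_command", "kwargs": {"deltas": [0,0,0,0,0,0.002,0,0,0,0,0,0,0.001,0,0,0,0,0,0,0,0]}}

```text
t: 18.75
tcp_pos: [0.46, -0.1193, 0.042]
ee_rot: [-2.342, -2.094, -0.001]
contact_force: [-5.3, 3.0, 3.6]
finger_gap: 0.086
grasp_force: 70.8
```

Request:
{"fn": "arm_command", "kwargs": {"deltas": [0,0,0,0,0,0.001,0,0,0,0,0,0,0,0]}}

```text
t: 19.0
tcp_pos: [0.4599, -0.1193, 0.041]
ee_rot: [-2.342, -2.094, -0.0]
contact_force: [-6.3, 2.8, 2.6]
finger_gap: 0.087
grasp_force: 70.8
```

Request:
{"fn": "arm_command", "kwargs": {"deltas": [0,0,0,0,-0.001,0.001,0,0,0,0,0,0,0.001,0,0,0,0,0,0,0,0]}}

```text
t: 19.38
tcp_pos: [0.4598, -0.1193, 0.0392]
ee_rot: [2.341, 2.094, 0.002]
contact_force: [-3.3, 3.1, 3.2]
finger_gap: 0.091
grasp_force: 70.9
```

Request:
{"fn": "arm_command", "kwargs": {"deltas": [0,0,0,0,0,0.001,0,0,0,0,0,0,0.001,0,0,0,0,0,0,0,0]}}

```text
t: 19.75
tcp_pos: [0.4598, -0.1193, 0.0379]
ee_rot: [2.341, 2.094, 0.002]
contact_force: [-6.6, 3.6, 12.1]
finger_gap: 0.09
grasp_force: 71.8
```

Request:
{"fn": "arm_command", "kwargs": {"deltas": [0,0,0,0,-0.0004,0.001,0,0,0,0,0,0,0,0,0,0,0,0,0,0,0,0,0,0,0,0,0,0,0,0,0,0,0,0,0]}}

```text
t: 20.38
tcp_pos: [0.4598, -0.1193, 0.0376]
ee_rot: [2.341, 2.093, 0.003]
contact_force: [-8.8, 5.8, 17.1]
finger_gap: 0.086
grasp_force: 72.4
```

```bash
python3 -c "
from station import job
print(job.job_done())"
```

```text
the job is handed in; nothing more can be done
None
```

I stacked one ring on the stud, and the job is handed in with the gripper still holding the frame down on it: about 17 N upward force read at the gripper, frame about 0.05 rad above its rest by my estimate; I haven't seen the judge's result.

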